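# Load a stick of tissue cassettes into the printer magazine

### The job

Load the yellow stick of tissue cassettes into the open magazine: push it back against the orange spring follower, lower it flat into the channel behind the front stop, and ease it forward until it rests on the stop before letting go, so that the follower never snaps forward. Then swing the hinged rail down over it and press the blue thumb pad until the catch clicks. Be gentle with the brittle cassettes and the magazine, and leave everything else where it is.

Things in the scene. Friction and masses are not known exactly. Their poses are not given: they have to be found in the camera images.
- yellow_stick_centre (a point): Centre of the yellow stick: twelve yellow plastic cassettes joined face to face into one rigid block 72 mm long (x), 28.5 wide (y), 41 high (z up), about 70 g; the point is 20.5 mm above its underside. It stands in a low grey tray (floor 4 mm, rim 12) with a green and a blue one, 70 mm or more between centres, in any order. Either end may go first.
- magazine: Cassette-printer magazine bolted to the bench; origin on the bench, x along the channel to its rear (hinge) end, z up. In mm: channel floor z 22; walls 32 apart inside, tops z 34, flared lips to z 39, y +-20; follower's front face at x -35 at rest, z 24 to 60; catch at x -94 to -104, below z 32. Nothing else is over the channel in front of the follower while the rail is open.
- channel_nose (a point): Channel floor, mid-width, at magazine x -78: nominal rear face of the front stop (axes as the magazine). The stop, a steel plate 30 mm wide, 6 thick, only 12 high above the floor, is clamped anywhere within 7.5 mm before or behind this point; not measured: find it by feel. The stick's front end rests on its rear face; the cassettes stand 20 N there at most, spring included.
- follower (a joint): Travel of the orange spring follower, m: 0 at rest, grows as it is pushed to the rear (magazine +x), 0.046 at its end stop. The spring pushes it forward with about 4 N at 0 plus 0.12 N per mm; with the stick on the stop it reads 0.021 to 0.037. Let go with the stick off the stop, it snaps forward. The stick drags on it (3 to 6 N) as it is lowered and can hang up above the floor.
- rail (a joint): Angle of the hinged rail, rad: 0 closed, 1.57 upright, 1.95 fully open; a stiff hinge keeps it where it is left (1 to 2 N at the pad moves it). Closed it points to the nose (magazine -x): a bar 24 mm wide, 7 thick, with a tongue turned 52 mm down at its tip. The tongue meets the sprung catch at about 0.055, takes about 7 N on the pad to click past it and is then held below 0.02.
- rail_hinge (a point): Rail hinge axis (along magazine y), mid-width: 110 mm behind the magazine's origin, z 68.
- rail_pad (a point): Middle of the rail's blue ribbed thumb pad (34 mm wide, 44 long), on its upper face, 3.5 mm above the rail's mid-plane, 197.5 mm from the hinge axis; turns with the rail. z axis: out of the pad (up when closed, to the magazine's rear when the rail stands up).
- green_stick_centre (a point): Centre of the green stick, same size, in the same tray; stays there.
- blue_stick_centre (a point): Centre of the blue stick, same size, in the same tray; stays there.
- dropper_bottle: Amber bottle with a rubber dropper, 42 mm across, 118 high, beyond the magazine; origin under it.
- specimen_jar: Small jar with a red cap, 48 mm across, 62 high, beyond the magazine; origin under it.
- loose_cassette: Single orange cassette lying flat, 41 x 28.5 x 6 mm; origin under it.
- marker: White marker with a black cap, lying, 115 x 12 mm; origin under it.
- slide_box: Blue slide box, 85 x 100 x 36 mm; origin under it.

How it is judged:
On the way, in this order (a step that is already met when the one before it is completed fails the run):
1. the yellow stick, down in the channel and still held in the fingers, bears on the front stop (over 1 N) (x of yellow_stick_centre in the frame of magazine between -0.052 and -0.032 m and y of yellow_stick_centre in the frame of magazine between -0.003 and 0.003 m and z of yellow_stick_centre in the frame of magazine between 0.04 and 0.045 m and angle between the x axis of yellow_stick_centre and the x axis of magazine, either way round below 0.06 rad and angle between yellow_stick_centre's own z axis and vertical below 0.06 rad and value of joint follower between 0.019 and 0.039 m and contact force between yellow_stick and front_stop above 1 N and contact force between yellow_stick and the fingers above 5 N and value of joint rail above 0.5 rad), for 0.05 s.
2. the yellow stick is let go and lies flat in the channel between the spring follower and the front stop, the rail still open (x of yellow_stick_centre in the frame of magazine between -0.052 and -0.032 m and y of yellow_stick_centre in the frame of magazine between -0.003 and 0.003 m and z of yellow_stick_centre in the frame of magazine between 0.04 and 0.045 m and angle between the x axis of yellow_stick_centre and the x axis of magazine, either way round below 0.06 rad and angle between yellow_stick_centre's own z axis and vertical below 0.06 rad and value of joint follower between 0.019 and 0.039 m and contact force between yellow_stick and the fingers below 0.1 N and value of joint rail above 0.5 rad), for 0.2 s.
3. the rail is down and held by the catch (value of joint rail below 0.02 rad), for 0.2 s.
At the end, for the whole second after the job is handed in: The yellow stick lies at rest flat on the channel floor (within 2.5 mm and 0.06 rad), against the front stop with the follower pressed 19 to 39 mm back by it, and the rail is closed and latched (below 0.02 rad) (x of yellow_stick_centre in the frame of magazine between -0.052 and -0.032 m and y of yellow_stick_centre in the frame of magazine between -0.003 and 0.003 m and z of yellow_stick_centre in the frame of magazine between 0.04 and 0.045 m and angle between the x axis of yellow_stick_centre and the x axis of magazine, either way round below 0.06 rad and angle between yellow_stick_centre's own z axis and vertical below 0.06 rad and value of joint follower between 0.019 and 0.039 m and value of joint rail below 0.02 rad and linear speed of yellow_stick below 0.02 m/s); the robot touches nothing.
It fails at once if the follower snaps forward (over 0.3 m/s) (velocity of joint follower below -0.3 m/s).
It fails at once if the stick is forced: over 20 N on the front stop or over 40 N on the whole magazine (contact force between yellow_stick and front_stop above 20 N or contact force between yellow_stick and magazine above 40 N).
It fails at once if the robot presses the magazine or its rail with over 30 N (contact force between the arm and magazine above 30 N).
It fails at once if another stick is shifted by over 15 mm (distance of any of green_stick_centre, blue_stick_centre from where it was at the start of the episode above 0.015 m).
It fails at once if something else on the bench is shifted by over 20 mm (distance of any of dropper_bottle, specimen_jar, loose_cassette, marker, slide_box from where it was at the start of the episode above 0.02 m).
It also fails if it takes over 66 s, if anything falls off the work surface, if the arm or the gripper's body presses on something with over 40 N, if the wrist force passes 120 N, or if a joint passes its speed limit or range.

### The arm

A 6-joint arm with a two-finger parallel gripper is mounted at the origin on the work surface. World frame = base frame: x ahead of the robot, y to its left, z up, the work surface at z = 0. Lengths are in m, angles in rad, forces in N, time in s.
With the tool pointing down it reaches from about 0.4 to 0.825 m from the base axis. Payload 7 kg.
Tool frame: the origin (TCP) lies on the front face of the gripper's body, between the roots of the fingers; the fingertips stand 66 mm ahead of it and the grasp point (between the pads) lies 47 mm ahead of it; z points along the fingers, y is the line along which they close (so a half turn about z gives the same grasp; the last joint's range is limited). The gripper opens to 88 mm and grips with 3 to 60 N. Pads are 19 mm wide; open, the fingers measure 130 mm over their backs; the gripper's body (78 mm by 193 mm) begins 47 mm behind the grasp point.
Start: joints at [-0.868, 0.359, 0.012, 0, -1.224, -0.288], TCP at [0.272, -0.618, 0.292] pointing down, gripper open.
Joint ranges: [-3.07, 3.07], [-1.43, 2.12], [-1.02, 1.25], [-3.03, 1.67], [-3.05, -0], [-3.03, 3.03]. Speed limits (rad/s): [2.39, 2.39, 3.01, 3.14, 3.14, 3.14].

### API

Orientations are given as [roll, pitch, yaw] about the fixed x, y, z axes, in that order (R = Rz(yaw) Ry(pitch) Rx(roll)).
In Python, from station import arm gives the robot as it stands. The module is installed in compiled form; this text tells all that it offers.
- The arm moves only by the tool move_arm, never from a script. Its argument "increments" is a list of rows, each an object of numbers: "jaw": the gripper command: -1 is shut, 1 is fully open, values between are in proportion; "dx", "dy", "dz": the shift along the tool's x, y, z in m; "twist": the turn about the tool's z in rad. A call has 1 to 12 rows; each row shifts and turns the commanded pose from where the row before left it, along the tool's axes as they then stand; what a row does not reach is not made up. A row lasts 1/12 s, in which the tool goes at most 41.7 mm and 7.16 degrees, less where a joint would pass 70% of its speed; a pose out of reach is approached as far as the arm can. A call is refused whole if a number of a shift passes 0.0417 or a number of a turn 0.125, either way. A call with a gripper value outside its range is refused whole. The fingers move at their own pace and stop on an object; "force" is the grip in N (left out, the last holds). Time passes only in rows, so rows that do not move let the fingers close. It gives the time, the measured TCP pose, the force, the opening and the grip force at its end, in the units of the state.
- arm.get_state(): the state, without advancing time (a new reading comes with each control period).
- arm.grab_frame(name): name is "side" or "top" or "wrist"; returns the picture (400x640x3 uint8, blue, green, red); there is no depth.
- arm.camera_info(name): a dict with "K" (3x3 intrinsics, pixels), "extrinsics" (4x4, takes a point from camera to world coordinates). Camera axes: x right, y down, z forward; pixel columns grow to the right and rows downward; lengths in m; the calibration is good to about 2 mm. A picture is of the moment at which its call begins: read the wrist's pose just before it. camera_info takes no time and is no camera call; for the wrist camera it gives the pose at the moment of the call.
- arm.job_done(): hands the job in; it is judged then, once.
Trained networks look in the newest picture that a camera, given by its name, has taken for a name from the list of things; names that differ only in an ending like _2 or _b are one class to them, and where a whole thing is asked for, a point or a joint stands for the part that bears it (a point fixed in the world has none). Each returns a list of dicts, best first, with "score" (0 to 1); they miss things now and then, are a little off and sometimes report something else, mostly with a low value. They report only what shows in the picture. A call takes as long as a camera call.
- arm.find_in(camera, name): "position" ([x, y, z] in m, in world coordinates, good to about 4 mm: the middle of the surface that is visible of it).
- arm.silhouettes(camera, name): "pixels" (400x640 bool, what is visible of it).
- arm.pinpoint(camera, name): "position" ([x, y, z] in m, in world coordinates, good to about 4 mm: a listed point, or the origin of a listed thing).
The state is a dict: "t": time; "q": joint angles; "qd": joint speeds; "joint_efforts": joint torques, N m; "eef_pos": TCP position; "ee_rot": TCP orientation; "force": force on the tool from outside, world axes, zero at the start; "moment": the same for the moment, N m; "width": finger opening in m; "gripper_force": force on a finger pad.
Only numpy, scipy, OpenCV 4.12 (cv2) and the standard library are available. Lean on these libraries where they do the work, as an engineer would, in place of code of your own. Each camera call takes 0.05 s, during which the arm holds its last target. There are 200 camera calls.

## Working session

There is one attempt and no reset: what is moved stays moved. The work goes in short steps, Python scripts to look and compute and a tool call to move; the robot and the scene stay as the last step left them, time stands still between calls to the robot, and variables do not carry over. Pictures are saved under pics/ and viewed, at most 10 in all, crops included, and the job is handed in when it is done.

Besides the shell and the picture viewer there is one more tool, called after "Request:" by a JSON object that holds its "method" and its "body". move_arm: Moves the arm, as the interface text tells. Its arguments: {"type":"object","properties":{"increments":{"type":"array"},"force":{"type":"number"}},"required":["increments"]}

```bash
mkdir -p pics
cat > h.py <<'E'
import numpy as np, cv2
from station import arm
from scipy.spatial.transform import Rotation as R
np.set_printoptions(precision=4,suppress=True)
def px2w(cam,u,v,z):
    c=arm.camera_info(cam);K=np.array(c["K"]);E=np.array(c["extrinsics"])
    d=E[:3,:3]@np.linalg.solve(K,[u,v,1]);o=E[:3,3];return o+d*(z-o[2])/d[2]
def w2px(cam,p):
    c=arm.camera_info(cam);K=np.array(c["K"]);E=np.array(c["extrinsics"])
    q=K@(E[:3,:3].T@(np.array(p)-E[:3,3]));return q[:2]/q[2]
E
python3 - <<'E'
from h import *
s=arm.get_state();print(s)
for c in ["top","side"]:
    im=arm.grab_frame(c);cv2.imwrite(f"pics/{c}0.png",im)
    for n in ["yellow_stick_centre","green_stick_centre","blue_stick_centre","magazine","channel_nose","rail_hinge","rail_pad","dropper_bottle","specimen_jar","slide_box"]:
        print(c,n,[(np.round(d["position"],4).tolist(),round(d["score"],2)) for d in arm.pinpoint(c,n)[:2]])
E
```

```text
{'t': 0.0, 'q': array([-0.8679,  0.3594,  0.0111, -0.0003, -1.2241, -0.2881]), 'qd': array([ 0.0004, -0.0001,  0.0013, -0.0007,  0.001 ,  0.0002]), 'joint_efforts': array([ -0.0003, -58.2719,  29.3059,   6.9974,   0.0068,  -0.0002]), 'eef_pos': array([ 0.2719, -0.6174,  0.2912]), 'ee_rot': array([ 3.1399, -0.0002, -2.7269]), 'force': array([-0.6785,  0.6063, -0.1068]), 'moment': array([-0.01  , -0.0365,  0.0258]), 'gripper_force': 0.0, 'width': 0.08730274479689329}
top yellow_stick_centre [([0.6041, -0.3119, 0.0182], 0.64), ([0.443, -0.3216, 0.0237], 0.24)]
top green_stick_centre [([0.5229, -0.3333, 0.0227], 0.8)]
top blue_stick_centre [([0.4442, -0.3224, 0.0254], 0.88), ([0.7674, -0.0654, -0.0006], 0.39)]
top magazine [([0.5559, 0.0771, 0.0003], 0.73)]
top channel_nose [([0.5571, -0.0073, 0.0191], 0.66)]
top rail_hinge [([0.5595, 0.1835, 0.0692], 0.8), ([0.7627, -0.0633, -0.001], 0.15)]
top rail_pad [([0.5585, 0.2207, 0.2588], 0.76)]
top dropper_bottle [([0.7543, 0.118, -0.0007], 0.64), ([0.767, -0.0703, 0.0003], 0.6)]
top specimen_jar [([0.7646, -0.0666, -0.0029], 0.85)]
top slide_box [([0.6763, 0.4002, 0.0002], 0.65)]
side yellow_stick_centre [([0.6004, -0.3108, 0.0231], 0.86)]
side green_stick_centre [([0.521, -0.3307, 0.026], 0.8)]
side blue_stick_centre [([0.4506, -0.3268, 0.0263], 0.73)]
side magazine [([0.5558, 0.0716, -0.0014], 0.79)]
side channel_nose [([0.5524, -0.007, 0.0218], 0.88)]
side rail_hinge [([0.5582, 0.1853, 0.0648], 0.86)]
side rail_pad [([0.5581, 0.2221, 0.2662], 0.69)]
side dropper_bottle [([0.7581, 0.1188, 0.0019], 0.81), ([0.5232, -0.3306, 0.024], 0.27)]
side specimen_jar [([0.7652, -0.0693, -0.0016], 0.85)]
side slide_box [([0.6771, 0.3992, 0.0011], 0.95)]
```

View pics/top0.png

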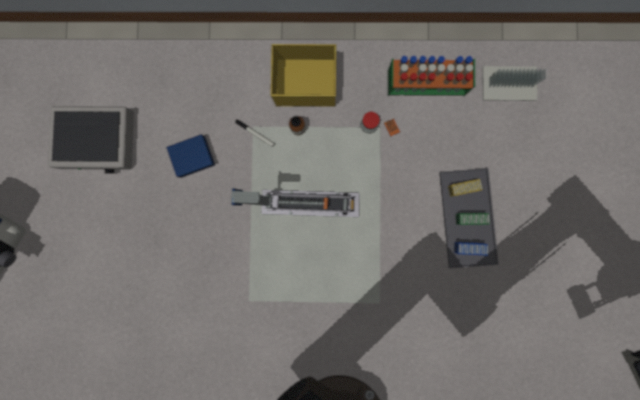

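View pics/side0.png

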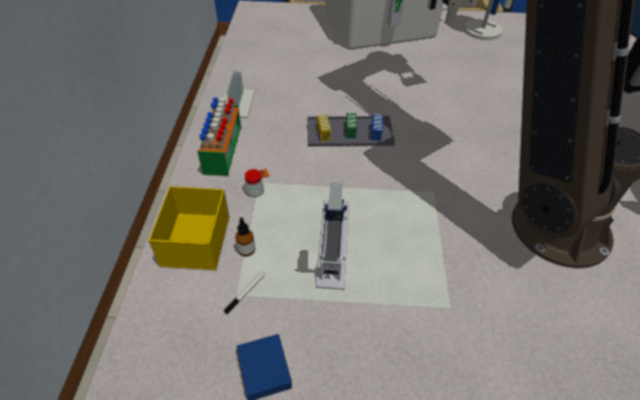

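Run:
```python
from h import *
for c in ["top","side","wrist"]:
    i=arm.camera_info(c);print(c,np.array(i["K"]).tolist(),np.array(i["extrinsics"]))
arm.grab_frame("top")
for n,z in [("yellow_stick_centre",.045),("green_stick_centre",.045),("blue_stick_centre",.045),("magazine",.034)]:
    m=arm.silhouettes("top",n)[0]["pixels"].astype(np.uint8)
    r=cv2.minAreaRect(np.argwhere(m)[:,::-1].astype(np.float32));b=cv2.boxPoints(r)
    print(n,m.sum(),b.round(1).tolist(),[px2w("top",*p,z)[:2].round(4).tolist() for p in b])
```

```text
top [[419.1260395370231, 0.0, 322.2208944748091], [0.0, 419.1260395370231, 190.47139744391086], [0.0, 0.0, 1.0]] [[ 0.0122 -0.9982  0.0594  0.522 ]
 [-0.9996 -0.0108  0.0248  0.0246]
 [-0.0241 -0.0597 -0.9979  1.105 ]
 [ 0.      0.      0.      1.    ]]
side [[465.1075028247801, 0.0, 320.7851511036552], [0.0, 465.1075028247801, 199.33902083946697], [0.0, 0.0, 1.0]] [[-0.9982 -0.055   0.0249  0.5621]
 [-0.0575  0.7393 -0.6709  0.7502]
 [ 0.0185 -0.6711 -0.7411  0.8844]
 [ 0.      0.      0.      1.    ]]
wrist [[337.65731629300507, 0.0, 323.92505736434254], [0.0, 337.65731629300507, 196.36287523004563], [0.0, 0.0, 1.0]] [[-0.404   0.8753  0.2659  0.2007]
 [ 0.9148  0.3864  0.118  -0.6491]
 [ 0.0005  0.2909 -0.9567  0.3856]
 [ 0.      0.      0.      1.    ]]
yellow_stick_centre 404 [[447.0, 184.1999969482422], [480.1000061035156, 178.60000610351562], [482.29998779296875, 191.60000610351562], [449.20001220703125, 197.10000610351562]] [[0.6044, -0.2632], [0.6192, -0.3459], [0.5866, -0.351], [0.5718, -0.2684]]
green_stick_centre 339 [[456.0, 213.0], [488.0, 213.0], [488.0, 224.0], [456.0, 224.0]] [[0.5322, -0.2852], [0.5331, -0.3646], [0.5057, -0.3643], [0.5047, -0.285]]
blue_stick_centre 396 [[454.0, 242.0], [487.0, 242.0], [487.0, 254.0], [454.0, 254.0]] [[0.4598, -0.2797], [0.4609, -0.3614], [0.4312, -0.361], [0.43, -0.2795]]
magazine 2767 [[230.39999389648438, 212.60000610351562], [231.1999969482422, 187.8000030517578], [360.3999938964844, 192.3000030517578], [359.5, 217.10000610351562]] [[0.5263, 0.2863], [0.5901, 0.2857], [0.5821, -0.0464], [0.5189, -0.0446]]
```

Top view: yellow stick at px (466,187), green (474,218), blue (472,249). The magazine runs along world y, px (262–358, 203), with its nose on the right. The side view agrees and shows the rail upright at px (335,200).

Request:
{"method": "move_arm", "body": {"increments": [{"jaw": 0.0, "twist": -0.121}, {"jaw": 0.0, "twist": -0.121}, {"jaw": 0.0, "twist": -0.121}, {"jaw": 0.0, "twist": -0.121}, {"jaw": 0.0, "twist": -0.121}, {"jaw": 0.0, "twist": -0.121}, {"jaw": 0.0, "twist": -0.121}, {"jaw": 0.0, "twist": -0.121}, {"jaw": 0.0, "twist": -0.121}, {"jaw": 0.0, "twist": -0.121}, {"jaw": 0.0, "twist": -0.121}], "force": 35}}

```text
$.increments[0]: bad value
```

Request:
{"method": "move_arm", "body": {"increments": [{"jaw": 0, "dx": -0.0207, "dy": -0.031, "dz": 0.003}, {"jaw": 0, "dx": -0.0207, "dy": -0.031, "dz": 0.003}, {"jaw": 0, "dx": -0.0207, "dy": -0.031, "dz": 0.003}, {"jaw": 0, "dx": -0.0207, "dy": -0.031, "dz": 0.003}, {"jaw": 0, "dx": -0.0207, "dy": -0.031, "dz": 0.003}, {"jaw": 0, "dx": -0.0207, "dy": -0.031, "dz": 0.003}, {"jaw": 0, "dx": -0.0207, "dy": -0.031, "dz": 0.003}, {"jaw": 0, "dx": -0.0207, "dy": -0.031, "dz": 0.003}, {"jaw": 0, "dx": -0.0207, "dy": -0.031, "dz": 0.003}, {"jaw": 0, "dx": -0.0207, "dy": -0.031, "dz": 0.003}, {"jaw": 0, "dx": -0.0207, "dy": -0.031, "dz": 0.003}, {"jaw": 0, "dx": -0.0207, "dy": -0.031, "dz": 0.003}]}}

```text
$.increments[0]: bad value
```

Request:
{"method": "move_arm", "body": {"increments": [{"jaw": 0}, {"jaw": 0}]}}

```text
$.increments[0]: bad value
```

```bash
cat >> h.py <<'E'
def top_rect(cam,n,z):
    m=arm.silhouettes(cam,n)[0]["pixels"].astype(np.uint8)
    c=max(cv2.findContours(m,0,2)[0],key=cv2.contourArea)[:,0]
    w=np.array([px2w(cam,*p,z)[:2] for p in c.astype(float)])
    (x,y),(a,b),t=cv2.minAreaRect((w*1000).astype(np.float32)); return x,y,a,b,t
E
python3 - <<'E'
from h import *
s=arm.get_state();print(s["t"],s["eef_pos"],s["ee_rot"],s["width"],s["force"])
im=arm.grab_frame("wrist");cv2.imwrite("pics/w1.png",im)
for n in ["yellow_stick_centre","green_stick_centre"]:
    print(n,[(np.round(d["position"],4).tolist(),round(d["score"],2)) for d in arm.pinpoint("wrist",n)[:2]],top_rect("wrist",n,.045))
E
```

```text
1.35 [ 0.272  -0.6178  0.2922] [-3.1416  0.     -2.7268] 0.08765651582634632 [ 0.8458  0.7506 -0.762 ]Traceback (most recent call last):
  File "<stdin>", line 5, in <module>
  File "h.py", line 12, in top_rect
    m=arm.silhouettes(cam,n)[0]["pixels"].astype(np.uint8)
      ~~~~~~~~~~~~~~~~~~~~~~^^^
IndexError: list index out of range
```

View pics/w1.png

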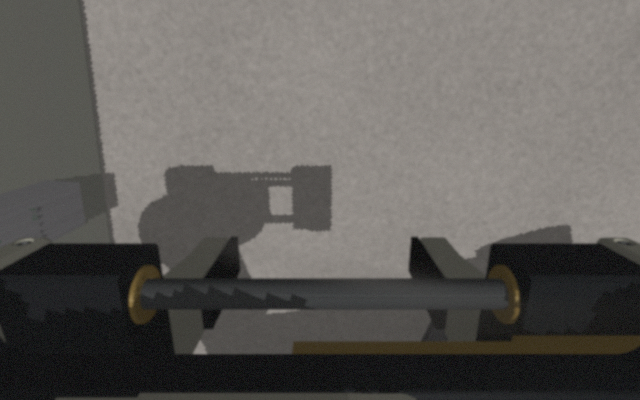

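The calls were refused, so the arm didn't move. The picture shows only bare bench and the fingers at px (220,280) and (430,280). I'll retry with every key in each row.

Request:
{"method": "move_arm", "body": {"increments": [{"jaw": 0.0, "dx": 0, "dy": 0, "dz": 0, "twist": -0.121}, {"jaw": 0.0, "dx": 0, "dy": 0, "dz": 0, "twist": -0.121}, {"jaw": 0.0, "dx": 0, "dy": 0, "dz": 0, "twist": -0.121}, {"jaw": 0.0, "dx": 0, "dy": 0, "dz": 0, "twist": -0.121}, {"jaw": 0.0, "dx": 0, "dy": 0, "dz": 0, "twist": -0.121}, {"jaw": 0.0, "dx": 0, "dy": 0, "dz": 0, "twist": -0.121}, {"jaw": 0.0, "dx": 0, "dy": 0, "dz": 0, "twist": -0.121}, {"jaw": 0.0, "dx": 0, "dy": 0, "dz": 0, "twist": -0.121}, {"jaw": 0.0, "dx": 0, "dy": 0, "dz": 0, "twist": -0.121}, {"jaw": 0.0, "dx": 0, "dy": 0, "dz": 0, "twist": -0.121}, {"jaw": 0.0, "dx": 0, "dy": 0, "dz": 0, "twist": -0.121}], "force": 35}}

```text
t: 2.42
eef_pos: [0.272, -0.6178, 0.2922]
ee_rot: [-3.142, -0.0, -1.39]
force: [-0.7, 1.0, -0.5]
width: 0.0437
gripper_force: 0.0
```

Request:
{"method": "move_arm", "body": {"increments": [{"jaw": 0, "dx": -0.0207, "dy": -0.031, "dz": 0.003, "twist": 0}, {"jaw": 0, "dx": -0.0207, "dy": -0.031, "dz": 0.003, "twist": 0}, {"jaw": 0, "dx": -0.0207, "dy": -0.031, "dz": 0.003, "twist": 0}, {"jaw": 0, "dx": -0.0207, "dy": -0.031, "dz": 0.003, "twist": 0}, {"jaw": 0, "dx": -0.0207, "dy": -0.031, "dz": 0.003, "twist": 0}, {"jaw": 0, "dx": -0.0207, "dy": -0.031, "dz": 0.003, "twist": 0}, {"jaw": 0, "dx": -0.0207, "dy": -0.031, "dz": 0.003, "twist": 0}, {"jaw": 0, "dx": -0.0207, "dy": -0.031, "dz": 0.003, "twist": 0}, {"jaw": 0, "dx": -0.0207, "dy": -0.031, "dz": 0.003, "twist": 0}, {"jaw": 0, "dx": -0.0207, "dy": -0.031, "dz": 0.003, "twist": 0}, {"jaw": 0, "dx": -0.0207, "dy": -0.031, "dz": 0.003, "twist": 0}, {"jaw": 0, "dx": -0.0207, "dy": -0.031, "dz": 0.003, "twist": 0}]}}

```text
t: 3.42
eef_pos: [0.5962, -0.3069, 0.2563]
ee_rot: [-3.141, -0.0, -1.396]
force: [0.8, -0.9, -0.8]
width: 0.0437
gripper_force: 0.0
```

Request:
{"method": "move_arm", "body": {"increments": [{"jaw": 0, "dx": 0, "dy": 0, "dz": 0, "twist": 0}, {"jaw": 0, "dx": 0, "dy": 0, "dz": 0, "twist": 0}]}}

```text
t: 3.58
eef_pos: [0.5964, -0.3066, 0.2555]
ee_rot: [3.141, 0.0, -1.393]
force: [-1.2, -1.3, -0.6]
width: 0.0436
gripper_force: 0.0
```

Run:
```python
from h import *
s=arm.get_state();print(s["t"],s["eef_pos"],s["ee_rot"],s["width"],s["force"])
im=arm.grab_frame("wrist");cv2.imwrite("pics/w2.png",im)
for n in ["yellow_stick_centre","green_stick_centre"]:
    print(n,[(np.round(d["position"],4).tolist(),round(d["score"],2)) for d in arm.pinpoint("wrist",n)[:2]])
    try: print(top_rect("wrist",n,.045))
    except Exception as e: print(e)
```

```text
3.5833 [ 0.5964 -0.3066  0.2555] [ 3.1408  0.0003 -1.3928] 0.043625403710822755 [-1.2285 -1.3306 -0.5584]
yellow_stick_centre [([0.6015, -0.3077, 0.0237], 0.7), ([0.5189, -0.3253, 0.0261], 0.44)]
(599.7907104492188, -316.7789306640625, 28.327051162719727, 74.8351821899414, 12.64136791229248)
green_stick_centre [([0.5205, -0.3266, 0.0268], 0.81)]
(524.573974609375, -334.17767333984375, 36.31974411010742, 73.56959533691406, 1.3968859910964966)
```

View pics/w2.png

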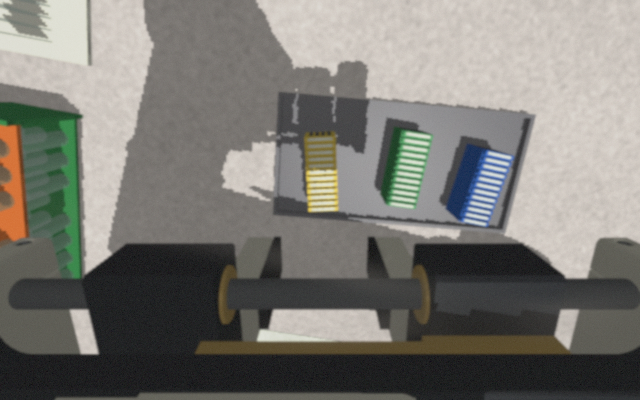

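Run:
```python
from h import *
for p in [(305,137),(336,136),(338,211),(309,212)]: print(px2w("wrist",*p,.045))
m=arm.silhouettes("wrist","yellow_stick_centre")[0]["pixels"]
for v in range(126,216,6):
    u=np.flatnonzero(m[v]); print(v,u.min() if len(u) else None,u.max() if len(u) else None)
# predicted corners incl. bottom for a candidate pose
def box(cx,cy,yaw):
    d=R.from_euler("z",yaw).as_matrix()
    return [[w2px("wrist",np.array([cx,cy,0])+d@[a*.036,b*.01425,0]+[0,0,z]).round(1).tolist() for a,b in [(1,1),(1,-1),(-1,-1),(-1,1)]] for z in (.045,.004)]
print(box(.5998,-.3155,np.deg2rad(102.6)));print(box(.601,-.312,np.deg2rad(101)))
im=cv2.imread("pics/w2.png")[110:230,280:360]; cv2.imwrite("pics/w2c.png",cv2.resize(im,None,fx=5,fy=5,interpolation=cv2.INTER_CUBIC))
```

```text
[ 0.6191 -0.3469  0.045 ]
[ 0.5919 -0.3526  0.045 ]
[ 0.5769 -0.283   0.045 ]
[ 0.6041 -0.2772  0.045 ]
126 None None
132 310 332
138 305 333
144 304 335
150 304 335
156 305 335
162 305 335
168 306 335
174 306 336
180 306 336
186 307 336
192 307 336
198 307 336
204 308 337
210 308 335
[[[337.0, 210.4], [307.2, 211.6], [302.4, 135.8], [334.2, 134.4]], [[335.6, 197.7], [309.0, 198.9], [304.9, 131.0], [333.0, 129.7]]]
[[[334.0, 214.0], [304.3, 214.5], [301.6, 139.0], [333.3, 138.4]], [[332.9, 201.0], [306.4, 201.4], [304.1, 133.8], [332.3, 133.3]]]
```

View pics/w2c.png

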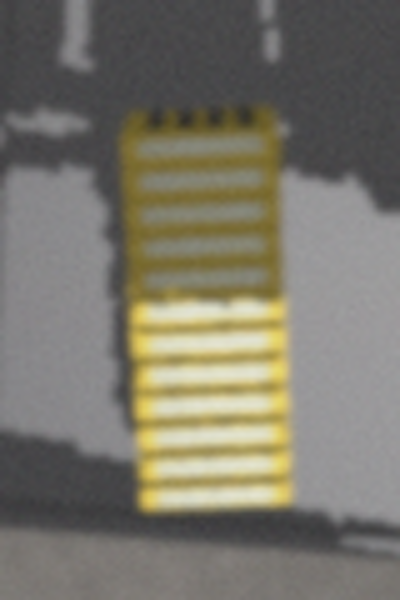

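The crop shows the yellow top face with corners at px (304,136), (336,136), (339,211) and (308,212). That puts its centre at (0.598, −0.315) with its axis at 102°, and the size checks at about 28×71 mm.

Request:
{"method": "move_arm", "body": {"increments": [{"jaw": 0, "dx": 0, "dy": 0, "dz": 0.03, "twist": -0.032}, {"jaw": 0, "dx": 0.0085, "dy": 0, "dz": 0.03, "twist": 0}, {"jaw": 0, "dx": 0, "dy": 0, "dz": 0.03, "twist": 0}, {"jaw": 0, "dx": 0, "dy": 0, "dz": 0.03, "twist": 0}, {"jaw": 0, "dx": 0, "dy": 0, "dz": 0.023, "twist": 0}, {"jaw": 0, "dx": 0, "dy": 0, "dz": 0.015, "twist": 0}, {"jaw": 0, "dx": 0, "dy": 0, "dz": 0.007, "twist": 0}, {"jaw": 0, "dx": 0, "dy": 0, "dz": 0, "twist": 0}, {"jaw": 0, "dx": 0, "dy": 0, "dz": 0, "twist": 0}], "force": 35}}

```text
t: 4.63
eef_pos: [0.5969, -0.3173, 0.0918]
ee_rot: [-3.141, -0.0, -1.364]
force: [0.2, -0.3, 1.4]
width: 0.0434
gripper_force: 0.0
```

Request:
{"method": "move_arm", "body": {"increments": [{"jaw": -0.4, "dx": 0, "dy": 0, "dz": 0, "twist": 0}, {"jaw": -0.6, "dx": 0, "dy": 0, "dz": 0, "twist": 0}, {"jaw": -0.8, "dx": 0, "dy": 0, "dz": 0, "twist": 0}, {"jaw": -1, "dx": 0, "dy": 0, "dz": 0, "twist": 0}, {"jaw": -1, "dx": 0, "dy": 0, "dz": 0, "twist": 0}, {"jaw": -1, "dx": 0, "dy": 0, "dz": 0, "twist": 0}], "force": 35}}

```text
t: 5.13
eef_pos: [0.5977, -0.3169, 0.0926]
ee_rot: [-3.14, -0.001, -1.363]
force: [0.3, 1.2, 6.2]
width: 0.0282
gripper_force: 35.0
```

Request:
{"method": "move_arm", "body": {"increments": [{"jaw": -1, "dx": 0, "dy": 0, "dz": -0.01, "twist": 0}, {"jaw": -1, "dx": 0, "dy": 0, "dz": -0.025, "twist": 0}, {"jaw": -1, "dx": 0, "dy": 0, "dz": -0.035, "twist": 0}, {"jaw": -1, "dx": 0, "dy": 0, "dz": -0.035, "twist": 0}, {"jaw": -1, "dx": 0, "dy": 0, "dz": -0.03, "twist": 0.069}, {"jaw": -1, "dx": 0, "dy": 0, "dz": -0.02, "twist": 0.069}, {"jaw": -1, "dx": 0, "dy": 0, "dz": -0.01, "twist": 0.069}]}}

```text
t: 5.72
eef_pos: [0.5974, -0.317, 0.2608]
ee_rot: [-3.137, -0.002, -1.574]
force: [1.1, -1.3, -0.6]
width: 0.0284
gripper_force: 35.0
```

Request:
{"method": "move_arm", "body": {"increments": [{"jaw": -1, "dx": -0.015, "dy": 0, "dz": 0, "twist": 0}, {"jaw": -1, "dx": -0.025, "dy": 0.005, "dz": 0, "twist": 0}, {"jaw": -1, "dx": -0.03, "dy": 0.005, "dz": 0, "twist": 0}, {"jaw": -1, "dx": -0.03, "dy": 0.005, "dz": 0, "twist": 0}, {"jaw": -1, "dx": -0.03, "dy": 0.005, "dz": 0, "twist": 0}, {"jaw": -1, "dx": -0.03, "dy": 0.005, "dz": 0, "twist": 0}, {"jaw": -1, "dx": -0.03, "dy": 0.005, "dz": 0, "twist": 0}, {"jaw": -1, "dx": -0.03, "dy": 0.005, "dz": 0, "twist": 0}, {"jaw": -1, "dx": -0.03, "dy": 0.005, "dz": 0, "twist": 0}, {"jaw": -1, "dx": -0.015, "dy": 0, "dz": 0, "twist": 0}, {"jaw": -1, "dx": 0, "dy": 0, "dz": 0, "twist": 0}, {"jaw": -1, "dx": 0, "dy": 0, "dz": 0, "twist": 0}]}}

```text
t: 6.72
eef_pos: [0.5562, -0.0505, 0.256]
ee_rot: [3.141, 0.0, -1.568]
force: [-0.2, -0.7, -1.5]
width: 0.0283
gripper_force: 35.0
```

Run:
```python
from h import *
s=arm.get_state();print(s["t"],s["eef_pos"],s["ee_rot"],s["width"],s["force"])
im=arm.grab_frame("wrist");cv2.imwrite("pics/w3.png",cv2.resize(im,(800,500),interpolation=cv2.INTER_CUBIC))
cv2.imwrite("pics/w3r.png",im)
for n in ["magazine","channel_nose","yellow_stick_centre"]:
    print(n,[(np.round(d["position"],4).tolist(),round(d["score"],2)) for d in arm.pinpoint("wrist",n)[:2]])
```

```text
6.7167 [ 0.5562 -0.0505  0.256 ] [ 3.1408  0.0001 -1.5677] 0.028274706578781644 [-0.1549 -0.6835 -1.5198]
magazine []
channel_nose []
yellow_stick_centre [([0.5595, -0.0439, 0.1868], 0.81)]
```

View pics/w3.png

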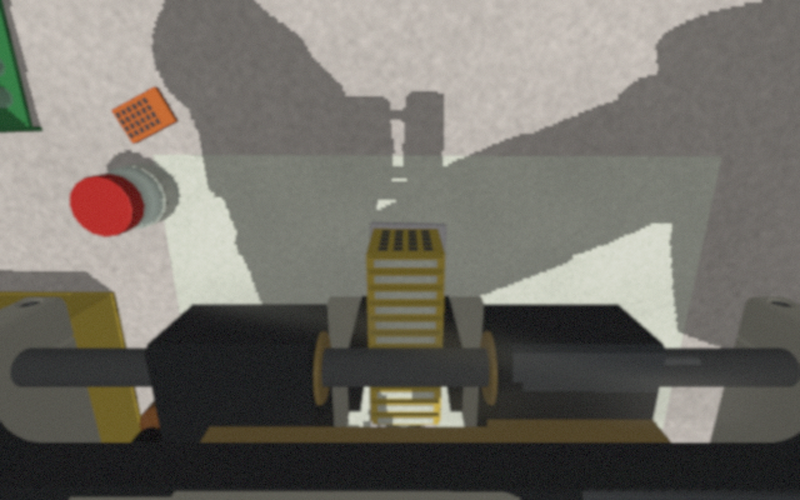

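The picture shows the stick held straight between the fingers, with top corners at about px (296,208) and (355,208). It hides the magazine apart from the nose edge at px (296–356,178). I'll move 90 mm further to the rear to look down on the channel.

Request:
{"method": "move_arm", "body": {"increments": [{"jaw": -1, "dx": -0.02, "dy": 0, "dz": 0, "twist": 0}, {"jaw": -1, "dx": -0.03, "dy": 0, "dz": 0, "twist": 0}, {"jaw": -1, "dx": -0.03, "dy": 0, "dz": 0, "twist": 0}, {"jaw": -1, "dx": -0.01, "dy": 0, "dz": 0, "twist": 0}, {"jaw": -1, "dx": 0, "dy": 0, "dz": 0, "twist": 0}, {"jaw": -1, "dx": 0, "dy": 0, "dz": 0, "twist": 0}, {"jaw": -1, "dx": 0, "dy": 0, "dz": 0, "twist": 0}]}}

```text
t: 7.5
eef_pos: [0.5568, 0.0374, 0.256]
ee_rot: [3.141, -0.0, -1.572]
force: [-0.4, 0.1, -0.8]
width: 0.0281
gripper_force: 35.0
```

Run:
```python
from h import *
s=arm.get_state();print(s["t"],s["eef_pos"],s["ee_rot"],s["width"],s["force"])
im=arm.grab_frame("wrist");cv2.imwrite("pics/w4r.png",im)
cv2.imwrite("pics/w4.png",cv2.resize(im[60:260,220:440],None,fx=3,fy=3,interpolation=cv2.INTER_CUBIC))
for n in ["magazine","channel_nose","yellow_stick_centre","follower"]:
    print(n,[(np.round(d["position"],4).tolist(),round(d["score"],2)) for d in arm.pinpoint("wrist",n)[:2]])
```

```text
7.5 [0.5568 0.0374 0.256 ] [ 3.1411 -0.0002 -1.5715] 0.028065639738184066 [-0.3675  0.0892 -0.8095]
magazine []
channel_nose [([0.5552, -0.0042, 0.0226], 0.88), ([0.7591, 0.1201, -0.0017], 0.3)]
yellow_stick_centre [([0.5601, 0.0434, 0.1862], 0.95)]Traceback (most recent call last):
  File "<stdin>", line 6, in <module>
ValueError: it knows: blue_stick_centre, channel_nose, dropper_bottle, green_stick_centre, loose_cassette, magazine, marker, rail_hinge, rail_pad, slide_box, specimen_jar, yellow_stick_centre
```

View pics/w4.png

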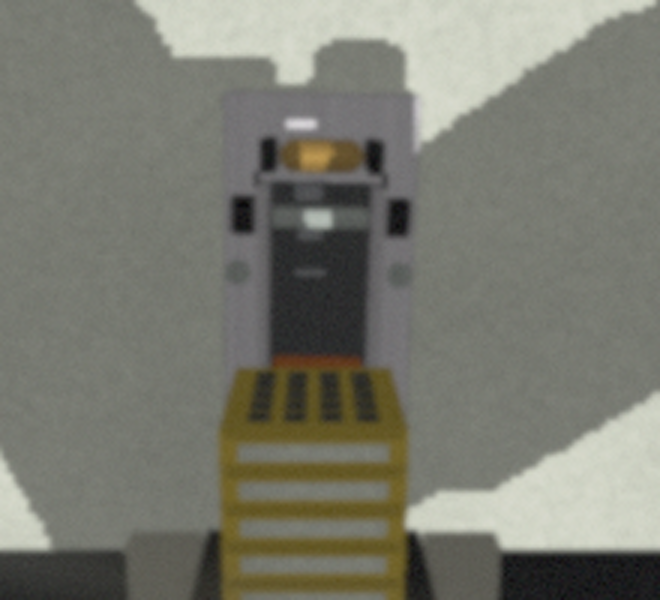

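Run:
```python
from h import *
f=lambda u,v:(220+(u+.5)/3-.5,60+(v+.5)/3-.5)
P=lambda n,u,v,z:print(n,px2w("wrist",*f(u,v),z))
P("chanL front",271,185,.022);P("chanR front",369,185,.022)
P("chanL back",271,350,.022);P("chanR back",367,350,.022)
P("baseL f",222,95,.004);P("baseR f",415,95,.004);P("baseL b",223,360,.004);P("baseR b",415,360,.004)
P("boltL",237,272,.005);P("boltR",400,275,.005)
P("stop top front?",320,206,.034);P("stop rear?",320,231,.034);P("stop rear fl",320,231,.022)
P("follower bottom face",320,358,.024);P("follower top",320,358,.06)
P("nose slot",320,182,.022)
P("stick top L",222,431,.208);P("stick top R",406,431,.208);P("stick bot L",240,370,.167);P("stick bot R",391,370,.167)
P("stick top L2",220,595,.208);P("stick top R2",406,595,.208)
```

```text
chanL front [ 0.5707 -0.0157  0.022 ]
chanR front [ 0.5397 -0.0157  0.022 ]
chanL back [0.5714 0.0379 0.022 ]
chanR back [0.5395 0.0379 0.022 ]
baseL f [ 0.5871 -0.043   0.004 ]
baseR f [ 0.5242 -0.043   0.004 ]
baseL b [0.589  0.0459 0.004 ]
baseR b [0.5216 0.0459 0.004 ]
boltL [0.5834 0.0147 0.005 ]
boltR [0.5277 0.0157 0.005 ]
stop top front? [ 0.5553 -0.0103  0.034 ]
stop rear? [ 0.5553 -0.0027  0.034 ]
stop rear fl [ 0.5552 -0.0013  0.022 ]
follower bottom face [0.5551 0.0402 0.024 ]
follower top [0.5554 0.0312 0.06  ]
nose slot [ 0.5552 -0.0166  0.022 ]
stick top L [0.5709 0.0053 0.208 ]
stick top R [0.5439 0.0053 0.208 ]
stick bot L [0.5711 0.0068 0.167 ]
stick bot R [0.543  0.0068 0.167 ]
stick top L2 [0.5719 0.032  0.208 ]
stick top R2 [0.5431 0.032  0.208 ]
```

The crop shows the channel centred at px u≈326.4 (x≈0.5553), with its axis along world y. The stop's rear edge is near y≈−0.003 and the follower face near y≈0.040. The stick is held about 2 mm too far in +x and sits 4.5 mm ahead of the TCP in y.

Request:
{"method": "move_arm", "body": {"increments": [{"jaw": -1, "dx": 0.02, "dy": 0.0019, "dz": 0, "twist": 0}, {"jaw": -1, "dx": 0.02, "dy": 0, "dz": 0.01, "twist": 0}, {"jaw": -1, "dx": 0.009, "dy": 0, "dz": 0.02, "twist": 0}, {"jaw": -1, "dx": 0, "dy": 0, "dz": 0.025, "twist": 0}, {"jaw": -1, "dx": 0, "dy": 0, "dz": 0.025, "twist": 0}, {"jaw": -1, "dx": 0, "dy": 0, "dz": 0.02, "twist": 0}, {"jaw": -1, "dx": 0, "dy": 0, "dz": 0.015, "twist": 0}, {"jaw": -1, "dx": 0, "dy": 0, "dz": 0.008, "twist": 0}, {"jaw": -1, "dx": 0, "dy": 0, "dz": 0.003, "twist": 0}, {"jaw": -1, "dx": 0, "dy": 0, "dz": 0, "twist": 0}, {"jaw": -1, "dx": 0, "dy": 0, "dz": 0, "twist": 0}]}}

```text
t: 8.62
eef_pos: [0.5555, -0.0107, 0.131]
ee_rot: [-3.14, 0.0, -1.571]
force: [0.1, -0.9, -0.1]
width: 0.0283
gripper_force: 35.0
```

Run:
```python
from h import *
s=arm.get_state();print(s["t"],s["eef_pos"],s["ee_rot"],s["width"],s["force"],s["moment"])
im=arm.grab_frame("wrist");cv2.imwrite("pics/w5.png",cv2.resize(im[100:300,220:440],None,fx=3,fy=3,interpolation=cv2.INTER_CUBIC))
for c in ["side"]:
    im=arm.grab_frame(c);cv2.imwrite("pics/s5.png",cv2.resize(im[160:300,260:410],None,fx=4,fy=4,interpolation=cv2.INTER_CUBIC))
    for n in ["yellow_stick_centre"]:
      print(c,[(np.round(d["position"],4).tolist(),round(d["score"],2)) for d in arm.pinpoint(c,n)[:2]])
```

```text
8.6167 [ 0.5555 -0.0107  0.131 ] [-3.1405  0.0001 -1.5707] 0.02829249430915833 [ 0.1055 -0.8798 -0.0782] [ 0.013   0.0468 -0.0462]
side []
```

View pics/w5.png

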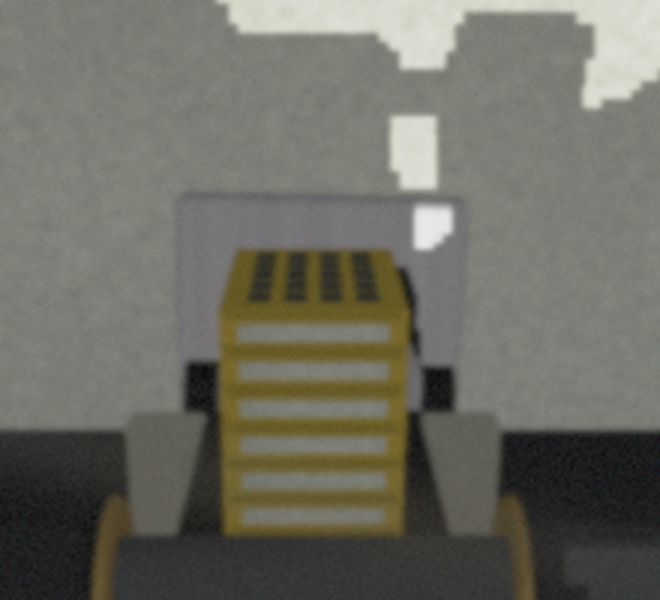

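Run:
```python
from h import *
f=lambda u,v:(220+(u+.5)/3-.5,100+(v+.5)/3-.5)
P=lambda n,u,v,z:print(n,px2w("wrist",*f(u,v),z))
P("baseL",180,195,.004);P("baseR",466,197,.004);P("baseL2",184,355,.004);P("baseR2",460,355,.004)
P("blkL",188,370,.02);P("blkR",455,370,.02)
P("stick bot L",240,252,.0424);P("stick bot R",391,252,.0424)
P("stick top L",221,315,.0834);P("stick top R",407,315,.0834)
P("stick top L2",224,530,.0834);P("stick top R2",404,530,.0834)
print(arm.camera_info("wrist")["extrinsics"])
```

```text
baseL [ 0.5859 -0.0436  0.004 ]
baseR [ 0.5226 -0.0433  0.004 ]
baseL2 [ 0.5864 -0.0058  0.004 ]
baseR2 [ 0.5223 -0.006   0.004 ]
blkL [ 0.5835 -0.0084  0.02  ]
blkR [ 0.5257 -0.0085  0.02  ]
stick bot L [ 0.57   -0.0408  0.0424]
stick bot R [ 0.5419 -0.0408  0.0424]
stick top L [ 0.5699 -0.042   0.0834]
stick top R [ 0.5426 -0.0421  0.0834]
stick top L2 [ 0.5703 -0.0064  0.0834]
stick top R2 [ 0.542  -0.0065  0.0834]
[[-1.     -0.0017  0.0012  0.5562]
 [-0.0012  0.9565  0.2919 -0.089 ]
 [-0.0016  0.2919 -0.9565  0.2246]
 [ 0.      0.      0.      1.    ]]
```

View pics/s5.png

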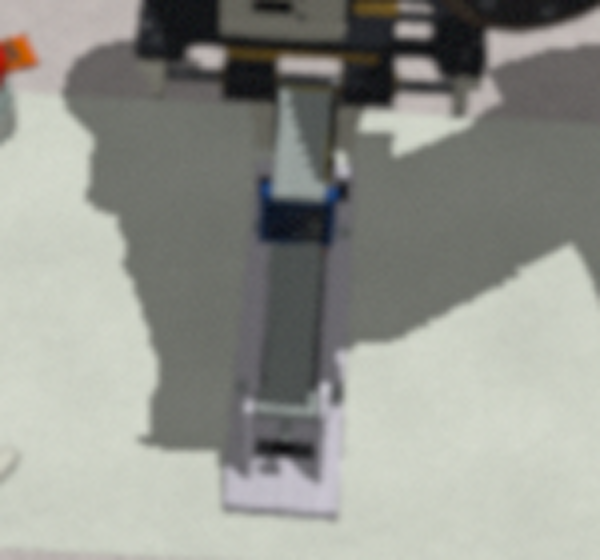

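Side view: the rail leans back with its pad at crop px (295,220), and the hinge end is at the bottom. In the close wrist view the stick is about 1.3 mm in +x of the base centreline. I'll correct that and push back.

Request:
{"method": "move_arm", "body": {"increments": [{"jaw": -1, "dx": -0.003, "dy": 0.0012, "dz": 0, "twist": 0}, {"jaw": -1, "dx": -0.004, "dy": 0, "dz": 0, "twist": 0}, {"jaw": -1, "dx": -0.004, "dy": 0, "dz": 0, "twist": 0}, {"jaw": -1, "dx": -0.004, "dy": 0, "dz": 0, "twist": 0}, {"jaw": -1, "dx": -0.004, "dy": 0, "dz": 0, "twist": 0}, {"jaw": -1, "dx": 0, "dy": 0, "dz": 0, "twist": 0}], "force": 40}}

```text
t: 9.27
eef_pos: [0.5539, 0.0086, 0.1305]
ee_rot: [-3.141, -0.001, -1.57]
force: [0.3, -4.5, 2.4]
width: 0.0283
gripper_force: 40.0
```

Request:
{"method": "move_arm", "body": {"increments": [{"jaw": -1, "dx": -0.004, "dy": 0, "dz": 0, "twist": 0}, {"jaw": -1, "dx": -0.004, "dy": 0, "dz": 0, "twist": 0}, {"jaw": -1, "dx": -0.004, "dy": 0, "dz": 0, "twist": 0}, {"jaw": -1, "dx": -0.004, "dy": 0, "dz": 0, "twist": 0}, {"jaw": -1, "dx": -0.004, "dy": 0, "dz": 0, "twist": 0}, {"jaw": -1, "dx": -0.004, "dy": 0, "dz": 0, "twist": 0}, {"jaw": -1, "dx": -0.003, "dy": 0, "dz": 0, "twist": 0}, {"jaw": -1, "dx": -0.002, "dy": 0, "dz": 0, "twist": 0}, {"jaw": -1, "dx": 0, "dy": 0, "dz": 0, "twist": 0}]}}

```text
t: 10.02
eef_pos: [0.5542, 0.0369, 0.1306]
ee_rot: [-3.141, -0.001, -1.57]
force: [2.4, -8.2, 1.7]
width: 0.0281
gripper_force: 40.0
```

Run:
```python
from h import *
s=arm.get_state();print(s["t"],s["eef_pos"],s["ee_rot"],s["width"],s["force"],s["moment"])
im=arm.grab_frame("wrist");cv2.imwrite("pics/w6.png",cv2.resize(im[40:240,220:440],None,fx=3,fy=3,interpolation=cv2.INTER_CUBIC))
```

```text
10.0167 [0.5542 0.0369 0.1306] [-3.1408 -0.001  -1.5704] 0.02812797763795843 [ 2.3512 -8.1762  1.7455] [-3.1515 -0.9686 -0.2095]
```

View pics/w6.png

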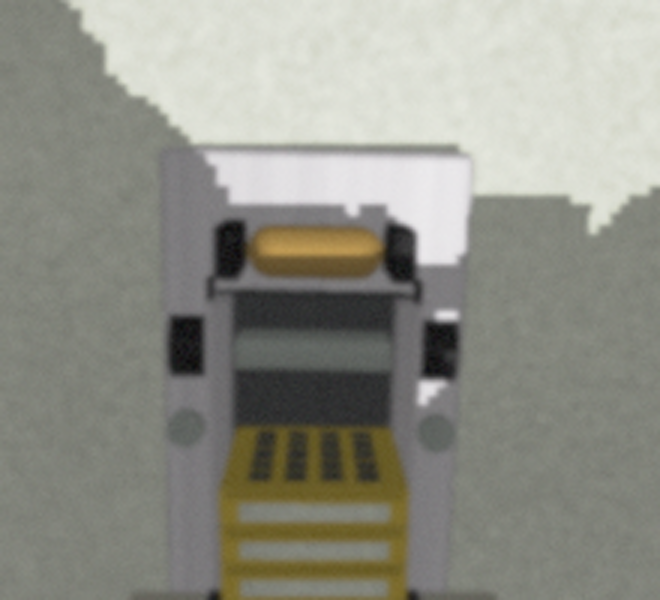

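The view shows the channel centred at crop px 313 and the stop's rear edge at v≈370. The stick's front bottom edge is at v≈428, u 240–390, so it is well behind the stop.

Run:
```python
from h import *
f=lambda u,v:(220+(u+.5)/3-.5,40+(v+.5)/3-.5)
P=lambda n,u,v,z:print(n,px2w("wrist",*f(u,v),z))
P("stopL",237,350,.034);P("stopR",391,350,.034);P("stop front",314,328,.034);P("stop rear",314,370,.034)
P("chL",234,310,.034);P("chR",394,310,.034);P("chL",235,310,.022);P("chR",392,310,.022)
P("baseL",170,500,.004);P("baseR",455,500,.004);P("baseL",164,150,.004);P("baseR",470,150,.004)
P("boltL",186,428,.005);P("boltR",436,433,.005)
P("stick bot L",240,429,.042);P("stick bot R",391,429,.042)
P("stick top L",221,493,.083);P("stick top R",407,493,.083)
```

```text
stopL [ 0.5695 -0.0076  0.034 ]
stopR [ 0.5404 -0.0076  0.034 ]
stop front [ 0.5549 -0.0118  0.034 ]
stop rear [ 0.5549 -0.0037  0.034 ]
chL [ 0.5699 -0.0151  0.034 ]
chR [ 0.54   -0.0152  0.034 ]
chL [ 0.5706 -0.0134  0.022 ]
chR [ 0.5394 -0.0135  0.022 ]
baseL [0.5878 0.0325 0.004 ]
baseR [0.5225 0.0324 0.004 ]
baseL [ 0.5861 -0.044   0.004 ]
baseR [ 0.5227 -0.0441  0.004 ]
boltL [0.5834 0.0152 0.005 ]
boltR [0.5276 0.0163 0.005 ]
stick bot L [0.5686 0.0058 0.042 ]
stick bot R [0.5406 0.0058 0.042 ]
stick top L [0.5686 0.0048 0.083 ]
stick top R [0.5413 0.0048 0.083 ]
```

Request:
{"method": "move_arm", "body": {"increments": [{"jaw": -1, "dx": 0, "dy": 0, "dz": 0.002, "twist": 0}, {"jaw": -1, "dx": 0, "dy": 0, "dz": 0.002, "twist": 0}, {"jaw": -1, "dx": 0, "dy": 0, "dz": 0.002, "twist": 0}, {"jaw": -1, "dx": 0, "dy": 0, "dz": 0.002, "twist": 0}, {"jaw": -1, "dx": 0, "dy": 0, "dz": 0.001, "twist": 0}, {"jaw": -1, "dx": 0, "dy": 0, "dz": 0, "twist": 0}]}}

```text
t: 10.57
eef_pos: [0.5534, 0.0364, 0.1211]
ee_rot: [3.141, -0.001, -1.571]
force: [1.7, -8.2, 2.9]
width: 0.0279
gripper_force: 40.0
```

Request:
{"method": "move_arm", "body": {"increments": [{"jaw": -1, "dx": 0, "dy": 0, "dz": 0.002, "twist": 0}, {"jaw": -1, "dx": 0, "dy": 0, "dz": 0.002, "twist": 0}, {"jaw": -1, "dx": 0, "dy": 0, "dz": 0.002, "twist": 0}, {"jaw": -1, "dx": 0, "dy": 0, "dz": 0.001, "twist": 0}, {"jaw": -1, "dx": 0, "dy": 0, "dz": 0, "twist": 0}]}}

```text
t: 10.98
eef_pos: [0.5541, 0.0365, 0.1145]
ee_rot: [-3.141, -0.001, -1.571]
force: [1.8, -7.8, 3.1]
width: 0.0281
gripper_force: 40.0
```

Request:
{"method": "move_arm", "body": {"increments": [{"jaw": -1, "dx": 0, "dy": 0, "dz": 0.001, "twist": 0}, {"jaw": -1, "dx": 0, "dy": 0, "dz": 0.001, "twist": 0}, {"jaw": -1, "dx": 0, "dy": 0, "dz": 0, "twist": 0}]}}

```text
t: 11.23
eef_pos: [0.5541, 0.0365, 0.1126]
ee_rot: [-3.141, -0.001, -1.571]
force: [2.8, -8.7, 4.1]
width: 0.0283
gripper_force: 40.0
```

Request:
{"method": "move_arm", "body": {"increments": [{"jaw": -1, "dx": 0, "dy": 0, "dz": 0.001, "twist": 0}, {"jaw": -1, "dx": 0, "dy": 0, "dz": 0, "twist": 0}]}}

```text
t: 11.4
eef_pos: [0.5541, 0.0365, 0.1116]
ee_rot: [-3.141, -0.001, -1.571]
force: [1.7, -8.6, 4.6]
width: 0.0284
gripper_force: 40.0
```

Request:
{"method": "move_arm", "body": {"increments": [{"jaw": -1, "dx": 0, "dy": 0, "dz": 0.001, "twist": 0}, {"jaw": -1, "dx": 0, "dy": 0, "dz": 0, "twist": 0}]}}

```text
t: 11.57
eef_pos: [0.5541, 0.0365, 0.1107]
ee_rot: [-3.141, -0.001, -1.571]
force: [0.9, -8.4, 4.2]
width: 0.0278
gripper_force: 40.0
```

Request:
{"method": "move_arm", "body": {"increments": [{"jaw": -1, "dx": 0, "dy": 0, "dz": 0.001, "twist": 0}, {"jaw": -1, "dx": 0, "dy": 0, "dz": 0, "twist": 0}]}}

```text
t: 11.73
eef_pos: [0.5542, 0.0365, 0.1105]
ee_rot: [-3.141, -0.001, -1.57]
force: [-1.2, -7.4, 13.1]
width: 0.0281
gripper_force: 40.0
```

Request:
{"method": "move_arm", "body": {"increments": [{"jaw": -1, "dx": 0, "dy": 0, "dz": 0.0005, "twist": 0}, {"jaw": -1, "dx": 0, "dy": 0, "dz": 0, "twist": 0}]}}

```text
t: 11.9
eef_pos: [0.5542, 0.0365, 0.1105]
ee_rot: [-3.141, -0.001, -1.57]
force: [-3.3, -7.4, 17.4]
width: 0.0282
gripper_force: 40.0
```

Floor contact came at TCP z 0.1105, as predicted. I'll relieve the down-force a little and ease forward.

Request:
{"method": "move_arm", "body": {"increments": [{"jaw": -1, "dx": 0, "dy": 0, "dz": -0.0006, "twist": 0}, {"jaw": -1, "dx": 0.001, "dy": 0, "dz": 0, "twist": 0}, {"jaw": -1, "dx": 0.001, "dy": 0, "dz": 0, "twist": 0}, {"jaw": -1, "dx": 0.001, "dy": 0, "dz": 0, "twist": 0}, {"jaw": -1, "dx": 0.001, "dy": 0, "dz": 0, "twist": 0}, {"jaw": -1, "dx": 0.001, "dy": 0, "dz": 0, "twist": 0}, {"jaw": -1, "dx": 0, "dy": 0, "dz": 0, "twist": 0}]}}

```text
t: 12.48
eef_pos: [0.5542, 0.0326, 0.1106]
ee_rot: [-3.14, 0.0, -1.57]
force: [-2.8, -1.7, 11.2]
width: 0.0279
gripper_force: 40.0
```

Request:
{"method": "move_arm", "body": {"increments": [{"jaw": -1, "dx": 0.001, "dy": 0, "dz": 0, "twist": 0}, {"jaw": -1, "dx": 0, "dy": 0, "dz": 0, "twist": 0}]}}

```text
t: 12.65
eef_pos: [0.5542, 0.0316, 0.1106]
ee_rot: [-3.14, 0.0, -1.57]
force: [-3.2, -1.2, 10.1]
width: 0.0282
gripper_force: 40.0
```

Request:
{"method": "move_arm", "body": {"increments": [{"jaw": -1, "dx": 0.001, "dy": 0, "dz": 0, "twist": 0}, {"jaw": -1, "dx": 0, "dy": 0, "dz": 0, "twist": 0}]}}

```text
t: 12.82
eef_pos: [0.5542, 0.0307, 0.1105]
ee_rot: [-3.14, 0.0, -1.57]
force: [-2.7, -0.1, 12.1]
width: 0.0276
gripper_force: 40.0
```

Request:
{"method": "move_arm", "body": {"increments": [{"jaw": -1, "dx": 0, "dy": 0, "dz": -0.0007, "twist": 0}, {"jaw": -1, "dx": 0.001, "dy": 0, "dz": 0, "twist": 0}, {"jaw": -1, "dx": 0, "dy": 0, "dz": 0, "twist": 0}]}}

```text
t: 13.07
eef_pos: [0.5541, 0.0291, 0.1106]
ee_rot: [-3.141, -0.0, -1.571]
force: [-1.2, -4.3, 5.9]
width: 0.0282
gripper_force: 40.0
```

Request:
{"method": "move_arm", "body": {"increments": [{"jaw": -1, "dx": 0.0005, "dy": 0, "dz": 0, "twist": 0}, {"jaw": -1, "dx": 0, "dy": 0, "dz": 0, "twist": 0}]}}

```text
t: 13.23
eef_pos: [0.5541, 0.0287, 0.1106]
ee_rot: [-3.141, -0.0, -1.571]
force: [0.0, -4.3, 6.8]
width: 0.0285
gripper_force: 40.0
```

Request:
{"method": "move_arm", "body": {"increments": [{"jaw": -1, "dx": 0.0005, "dy": 0, "dz": 0, "twist": 0}, {"jaw": -1, "dx": 0, "dy": 0, "dz": 0, "twist": 0}]}}

```text
t: 13.4
eef_pos: [0.554, 0.0283, 0.1106]
ee_rot: [-3.141, -0.0, -1.57]
force: [-0.2, -3.5, 6.7]
width: 0.0281
gripper_force: 40.0
```

Request:
{"method": "move_arm", "body": {"increments": [{"jaw": -1, "dx": 0.0005, "dy": 0, "dz": 0, "twist": 0}, {"jaw": -1, "dx": 0, "dy": 0, "dz": 0, "twist": 0}]}}

```text
t: 13.57
eef_pos: [0.554, 0.0281, 0.1106]
ee_rot: [-3.141, 0.0, -1.571]
force: [-0.6, -1.3, 6.8]
width: 0.0284
gripper_force: 40.0
```

Request:
{"method": "move_arm", "body": {"increments": [{"jaw": -1, "dx": 0.0005, "dy": 0, "dz": 0, "twist": 0}, {"jaw": -1, "dx": 0, "dy": 0, "dz": 0, "twist": 0}]}}

```text
t: 13.73
eef_pos: [0.5541, 0.028, 0.1106]
ee_rot: [-3.14, 0.001, -1.571]
force: [-2.7, 1.2, 6.2]
width: 0.0278
gripper_force: 40.0
```

Request:
{"method": "move_arm", "body": {"increments": [{"jaw": -1, "dx": 0.0005, "dy": 0, "dz": 0, "twist": 0}, {"jaw": -1, "dx": 0, "dy": 0, "dz": 0, "twist": 0}]}}

```text
t: 13.9
eef_pos: [0.5541, 0.0279, 0.1106]
ee_rot: [-3.14, 0.002, -1.571]
force: [-3.8, 3.8, 7.5]
width: 0.0282
gripper_force: 40.0
```

The tool stopped advancing and Fy rose by 7 N, so the stick is on the stop. Releasing.

Request:
{"method": "move_arm", "body": {"increments": [{"jaw": -0.3, "dx": 0, "dy": 0, "dz": 0, "twist": 0}, {"jaw": -0.2, "dx": 0, "dy": 0, "dz": 0, "twist": 0}, {"jaw": -0.1, "dx": 0, "dy": 0, "dz": 0, "twist": 0}, {"jaw": -0.1, "dx": 0, "dy": 0, "dz": 0, "twist": 0}, {"jaw": -0.1, "dx": 0, "dy": 0, "dz": 0, "twist": 0}, {"jaw": -0.1, "dx": 0, "dy": 0, "dz": 0, "twist": 0}]}}

```text
t: 14.4
eef_pos: [0.5536, 0.0268, 0.1098]
ee_rot: [3.141, -0.0, -1.571]
force: [0.3, -0.5, -0.7]
width: 0.0395
gripper_force: 0.0
```

Request:
{"method": "move_arm", "body": {"increments": [{"jaw": 0, "dx": 0, "dy": 0, "dz": -0.005, "twist": 0}, {"jaw": 0, "dx": 0, "dy": 0, "dz": -0.01, "twist": 0}, {"jaw": 0, "dx": 0, "dy": 0, "dz": -0.03, "twist": 0}, {"jaw": 0, "dx": 0, "dy": 0, "dz": -0.035, "twist": 0}, {"jaw": -0.5, "dx": 0, "dy": 0, "dz": -0.035, "twist": 0}, {"jaw": -1, "dx": 0, "dy": 0, "dz": -0.035, "twist": 0}, {"jaw": -1, "dx": 0, "dy": 0, "dz": -0.035, "twist": 0}, {"jaw": -1, "dx": 0, "dy": 0, "dz": -0.035, "twist": 0}, {"jaw": -1, "dx": 0, "dy": 0, "dz": 0, "twist": 0}, {"jaw": -1, "dx": 0, "dy": 0, "dz": 0, "twist": 0}]}}

```text
t: 15.23
eef_pos: [0.5544, 0.0269, 0.3336]
ee_rot: [-3.136, 0.002, -1.571]
force: [-0.3, -0.3, -1.3]
width: 0.0096
gripper_force: 0.0
```

Run:
```python
from h import *
s=arm.get_state();print(s["t"],s["eef_pos"],s["ee_rot"],s["width"],s["force"])
for c in ["wrist","side","top"]:
    im=arm.grab_frame(c);cv2.imwrite(f"pics/{c}7.png",im)
    for n in ["yellow_stick_centre","rail_pad","rail_hinge"]:
      print(c,n,[(np.round(d["position"],4).tolist(),round(d["score"],2)) for d in arm.pinpoint(c,n)[:1]])
im=cv2.imread("pics/side7.png")[150:300,250:410]
cv2.imwrite("pics/s7.png",cv2.resize(im,None,fx=3.7,fy=3.7,interpolation=cv2.INTER_CUBIC))
```

```text
15.2333 [0.5544 0.0269 0.3336] [-3.1358  0.0021 -1.5707] 0.009606602722507991 [-0.3194 -0.3038 -1.3176]
wrist yellow_stick_centre [([0.5553, 0.0369, 0.0442], 0.67)]
wrist rail_pad []
wrist rail_hinge []
side yellow_stick_centre []
side rail_pad [([0.5613, 0.2241, 0.2631], 0.69)]
side rail_hinge [([0.5591, 0.1836, 0.0675], 0.9)]
top yellow_stick_centre []
top rail_pad []
top rail_hinge []
```

Both finger and tool force read zero, and the stick is located in place. Next I'll get behind the rail pad, staying above the rail tip on the way.

Request:
{"method": "move_arm", "body": {"increments": [{"jaw": -1, "dx": 0, "dy": 0, "dz": -0.025, "twist": 0}, {"jaw": -1, "dx": 0, "dy": 0, "dz": -0.025, "twist": 0}, {"jaw": -1, "dx": -0.031, "dy": -0.001, "dz": -0.005, "twist": 0}, {"jaw": -1, "dx": -0.031, "dy": 0, "dz": 0, "twist": 0}, {"jaw": -1, "dx": -0.031, "dy": 0, "dz": 0, "twist": 0}, {"jaw": -1, "dx": -0.031, "dy": 0, "dz": 0, "twist": 0}, {"jaw": -1, "dx": -0.031, "dy": 0, "dz": 0, "twist": 0}, {"jaw": -1, "dx": -0.031, "dy": 0, "dz": 0, "twist": 0}, {"jaw": -1, "dx": -0.031, "dy": 0, "dz": 0, "twist": 0}, {"jaw": -1, "dx": -0.031, "dy": 0, "dz": 0, "twist": 0}, {"jaw": -1, "dx": 0, "dy": 0, "dz": 0, "twist": 0}, {"jaw": -1, "dx": 0, "dy": 0, "dz": 0, "twist": 0}]}}

```text
t: 16.83
eef_pos: [0.5545, 0.2765, 0.3841]
ee_rot: [3.141, -0.001, -1.569]
force: [-0.4, 0.6, -0.9]
width: 0.0003
gripper_force: 0.0
```

Run:
```python
from h import *
s=arm.get_state();print(s["t"],s["eef_pos"],s["ee_rot"],s["force"])
H=np.array([.184,.0675])
def C(t,r=.1975):
    t=np.deg2rad(t);return H+r*np.array([-np.cos(t),np.sin(t)])+.0035*np.array([np.sin(t),np.cos(t)])+[.0095,.066]
p=None
for t in [105]+list(range(100,9,-5))+[8,6,4,2,0]:
    c=C(t);print(t,c,None if p is None else [round(-(c-p)[0],4),round(-(c-p)[1],4)]);p=c
```

```text
16.8333 [0.5545 0.2765 0.3841] [ 3.1405 -0.0008 -1.5686] [-0.4051  0.5695 -0.8834]
105 [0.248  0.3234] None
100 [0.2312 0.3274] [np.float64(0.0168), np.float64(-0.004)]
95 [0.2142 0.3299] [np.float64(0.017), np.float64(-0.0026)]
90 [0.197 0.331] [np.float64(0.0172), np.float64(-0.0011)]
85 [0.1798 0.3306] [np.float64(0.0172), np.float64(0.0004)]
80 [0.1627 0.3286] [np.float64(0.0171), np.float64(0.0019)]
75 [0.1458 0.3252] [np.float64(0.0169), np.float64(0.0034)]
70 [0.1292 0.3203] [np.float64(0.0165), np.float64(0.0049)]
65 [0.1132 0.314 ] [np.float64(0.016), np.float64(0.0063)]
60 [0.0978 0.3063] [np.float64(0.0154), np.float64(0.0077)]
55 [0.0831 0.2973] [np.float64(0.0147), np.float64(0.009)]
50 [0.0692 0.287 ] [np.float64(0.0139), np.float64(0.0102)]
45 [0.0563 0.2756] [np.float64(0.0129), np.float64(0.0114)]
40 [0.0445 0.2631] [np.float64(0.0119), np.float64(0.0125)]
35 [0.0337 0.2496] [np.float64(0.0107), np.float64(0.0135)]
30 [0.0242 0.2353] [np.float64(0.0095), np.float64(0.0144)]
25 [0.016  0.2201] [np.float64(0.0082), np.float64(0.0151)]
20 [0.0091 0.2043] [np.float64(0.0069), np.float64(0.0158)]
15 [0.0036 0.188 ] [np.float64(0.0055), np.float64(0.0163)]
10 [-0.0004  0.1712] [np.float64(0.004), np.float64(0.0168)]
8 [-0.0016  0.1645] [np.float64(0.0012), np.float64(0.0068)]
6 [-0.0026  0.1576] [np.float64(0.001), np.float64(0.0068)]
4 [-0.0033  0.1508] [np.float64(0.0007), np.float64(0.0069)]
2 [-0.0038  0.1439] [np.float64(0.0005), np.float64(0.0069)]
0 [-0.004  0.137] [np.float64(0.0002), np.float64(0.0069)]
```

Request:
{"method": "move_arm", "body": {"increments": [{"jaw": -1, "dx": 0, "dy": -0.001, "dz": 0.028, "twist": 0}, {"jaw": -1, "dx": 0, "dy": 0, "dz": 0.028, "twist": 0}, {"jaw": -1, "dx": 0.012, "dy": 0, "dz": 0, "twist": 0}, {"jaw": -1, "dx": 0.012, "dy": 0, "dz": 0, "twist": 0}, {"jaw": -1, "dx": 0.011, "dy": 0, "dz": 0, "twist": 0}, {"jaw": -1, "dx": 0.01, "dy": 0, "dz": 0, "twist": 0}, {"jaw": -1, "dx": 0.01, "dy": 0, "dz": -0.0015, "twist": 0}, {"jaw": -1, "dx": 0.01, "dy": 0, "dz": -0.001, "twist": 0}, {"jaw": -1, "dx": 0.014, "dy": 0, "dz": -0.001, "twist": 0}]}}

```text
t: 17.58
eef_pos: [0.5559, 0.1951, 0.3335]
ee_rot: [-3.14, 0.001, -1.571]
force: [-0.2, 1.1, -0.6]
width: 0.0003
gripper_force: 0.6
```

Request:
{"method": "move_arm", "body": {"increments": [{"jaw": -1, "dx": 0.017, "dy": 0, "dz": 0.001, "twist": 0}, {"jaw": -1, "dx": 0.017, "dy": 0, "dz": 0.002, "twist": 0}, {"jaw": -1, "dx": 0.017, "dy": 0, "dz": 0.0035, "twist": 0}, {"jaw": -1, "dx": 0.0165, "dy": 0, "dz": 0.005, "twist": 0}, {"jaw": -1, "dx": 0.016, "dy": 0, "dz": 0.0065, "twist": 0}, {"jaw": -1, "dx": 0.0155, "dy": 0, "dz": 0.008, "twist": 0}, {"jaw": -1, "dx": 0.0145, "dy": 0, "dz": 0.009, "twist": 0}]}}

```text
t: 18.17
eef_pos: [0.5554, 0.0802, 0.2972]
ee_rot: [-3.141, -0.0, -1.571]
force: [0.1, 0.7, -0.2]
width: 0.0005
gripper_force: 0.4
```

Run:
```python
from h import *
s=arm.get_state();print(s["t"],s["eef_pos"],s["force"])
for c in ["side","top"]:
    arm.grab_frame(c)
    for n in ["rail_pad"]:
      print(c,n,[(np.round(d["position"],4).tolist(),round(d["score"],2)) for d in arm.pinpoint(c,n)[:2]])
```

```text
18.1667 [0.5554 0.0802 0.2972] [ 0.0722  0.7163 -0.1966]
side rail_pad [([0.5547, 0.0734, 0.2342], 0.91)]
top rail_pad []
```

The rail is following, at about 55° now. Continuing the arc.

Request:
{"method": "move_arm", "body": {"increments": [{"jaw": -1, "dx": 0.0135, "dy": 0, "dz": 0.0105, "twist": 0}, {"jaw": -1, "dx": 0.013, "dy": 0, "dz": 0.0115, "twist": 0}, {"jaw": -1, "dx": 0.012, "dy": 0, "dz": 0.0125, "twist": 0}, {"jaw": -1, "dx": 0.0105, "dy": 0, "dz": 0.0135, "twist": 0}, {"jaw": -1, "dx": 0.0095, "dy": 0, "dz": 0.0145, "twist": 0}, {"jaw": -1, "dx": 0.008, "dy": 0, "dz": 0.015, "twist": 0}, {"jaw": -1, "dx": 0.007, "dy": 0, "dz": 0.016, "twist": 0}, {"jaw": -1, "dx": 0.0055, "dy": 0, "dz": 0.016, "twist": 0}, {"jaw": -1, "dx": 0.004, "dy": 0, "dz": 0.013, "twist": 0}]}}

```text
t: 19.12
eef_pos: [0.5555, -0.0012, 0.1737]
ee_rot: [3.141, -0.0, -1.57]
force: [0.6, 0.5, -0.7]
width: 0.0003
gripper_force: 0.0
```

Request:
{"method": "move_arm", "body": {"increments": [{"jaw": -1, "dx": 0.002, "dy": 0, "dz": 0.007, "twist": 0}, {"jaw": -1, "dx": 0.002, "dy": 0, "dz": 0.006, "twist": 0}, {"jaw": -1, "dx": 0, "dy": 0, "dz": 0, "twist": 0}]}}

```text
t: 19.37
eef_pos: [0.5553, -0.005, 0.1609]
ee_rot: [3.14, -0.0, -1.571]
force: [-0.9, -0.8, -0.3]
width: 0.0007
gripper_force: 0.0
```

Request:
{"method": "move_arm", "body": {"increments": [{"jaw": -1, "dx": 0.001, "dy": 0, "dz": 0.004, "twist": 0}, {"jaw": -1, "dx": 0.001, "dy": 0, "dz": 0.004, "twist": 0}, {"jaw": -1, "dx": 0.001, "dy": 0, "dz": 0.003, "twist": 0}, {"jaw": -1, "dx": 0, "dy": 0, "dz": 0, "twist": 0}]}}

```text
t: 19.7
eef_pos: [0.5555, -0.0077, 0.1506]
ee_rot: [3.141, 0.0, -1.571]
force: [0.5, 0.2, -0.7]
width: 0.0003
gripper_force: 0.0
```

Request:
{"method": "move_arm", "body": {"increments": [{"jaw": -1, "dx": 0, "dy": 0, "dz": 0.001, "twist": 0}, {"jaw": -1, "dx": 0, "dy": 0, "dz": 0.001, "twist": 0}, {"jaw": -1, "dx": 0, "dy": 0, "dz": 0, "twist": 0}]}}

```text
t: 19.95
eef_pos: [0.5557, -0.0077, 0.149]
ee_rot: [-3.141, 0.0, -1.571]
force: [-0.2, -0.8, 0.1]
width: 0.0004
gripper_force: 0.0
```

Request:
{"method": "move_arm", "body": {"increments": [{"jaw": -1, "dx": 0, "dy": 0, "dz": 0.001, "twist": 0}, {"jaw": -1, "dx": 0, "dy": 0, "dz": 0.001, "twist": 0}, {"jaw": -1, "dx": 0, "dy": 0, "dz": 0, "twist": 0}]}}

```text
t: 20.2
eef_pos: [0.5557, -0.0077, 0.1468]
ee_rot: [3.142, 0.0, -1.571]
force: [0.0, 0.2, -0.9]
width: 0.0005
gripper_force: 0.0
```

Request:
{"method": "move_arm", "body": {"increments": [{"jaw": -1, "dx": 0, "dy": 0, "dz": 0.001, "twist": 0}, {"jaw": -1, "dx": 0, "dy": 0, "dz": 0.001, "twist": 0}, {"jaw": -1, "dx": 0, "dy": 0, "dz": 0, "twist": 0}]}}

```text
t: 20.45
eef_pos: [0.5556, -0.0077, 0.1447]
ee_rot: [3.141, -0.0, -1.571]
force: [0.2, 0.7, -0.3]
width: 0.0001
gripper_force: 0.0
```

Request:
{"method": "move_arm", "body": {"increments": [{"jaw": -1, "dx": 0, "dy": 0, "dz": 0.001, "twist": 0}, {"jaw": -1, "dx": 0, "dy": 0, "dz": 0.001, "twist": 0}, {"jaw": -1, "dx": 0, "dy": 0, "dz": 0, "twist": 0}]}}

```text
t: 20.7
eef_pos: [0.5556, -0.0077, 0.1427]
ee_rot: [3.141, -0.0, -1.571]
force: [-0.1, 0.0, -0.1]
width: 0.0003
gripper_force: 0.0
```

Run:
```python
from h import *
s=arm.get_state();print(s["t"],s["eef_pos"],s["force"])
for c in ["side","top","wrist"]:
    arm.grab_frame(c)
    for n in ["rail_pad","rail_hinge"]:
      print(c,n,[(np.round(d["position"],4).tolist(),round(d["score"],2)) for d in arm.pinpoint(c,n)[:2]])
```

```text
20.7 [ 0.5556 -0.0077  0.1427] [-0.1419  0.0433 -0.0909]
side rail_pad [([0.5532, -0.0134, 0.0774], 0.69)]
side rail_hinge [([0.5595, 0.1855, 0.0647], 0.79)]
top rail_pad []
top rail_hinge [([0.5562, 0.1842, 0.0698], 0.42)]
wrist rail_pad [([0.5595, -0.0116, 0.08], 0.6)]
wrist rail_hinge []
```

Request:
{"method": "move_arm", "body": {"increments": [{"jaw": -1, "dx": 0.002, "dy": 0, "dz": 0.001, "twist": 0}, {"jaw": -1, "dx": 0.002, "dy": 0, "dz": 0.001, "twist": 0}, {"jaw": -1, "dx": 0, "dy": 0, "dz": 0, "twist": 0}]}}

```text
t: 21.4
eef_pos: [0.5555, -0.012, 0.1407]
ee_rot: [3.141, -0.0, -1.571]
force: [-0.3, 0.6, -0.9]
width: 0.0004
gripper_force: 0.0
```

Request:
{"method": "move_arm", "body": {"increments": [{"jaw": -1, "dx": 0, "dy": 0, "dz": 0.001, "twist": 0}, {"jaw": -1, "dx": 0, "dy": 0, "dz": 0, "twist": 0}]}}

```text
t: 21.57
eef_pos: [0.5556, -0.0118, 0.1398]
ee_rot: [3.141, -0.0, -1.571]
force: [-0.4, -0.2, 0.3]
width: 0.0006
gripper_force: 0.0
```

Request:
{"method": "move_arm", "body": {"increments": [{"jaw": -1, "dx": 0, "dy": 0, "dz": 0.001, "twist": 0}, {"jaw": -1, "dx": 0, "dy": 0, "dz": 0, "twist": 0}]}}

```text
t: 21.73
eef_pos: [0.5556, -0.0117, 0.1388]
ee_rot: [3.141, -0.0, -1.571]
force: [0.1, -0.6, -0.8]
width: 0.0006
gripper_force: 0.0
```

Request:
{"method": "move_arm", "body": {"increments": [{"jaw": -1, "dx": 0, "dy": 0, "dz": 0.001, "twist": 0}, {"jaw": -1, "dx": 0, "dy": 0, "dz": 0, "twist": 0}]}}

```text
t: 21.9
eef_pos: [0.5557, -0.0117, 0.1378]
ee_rot: [3.141, 0.0, -1.571]
force: [0.5, -0.3, -0.0]
width: 0.0004
gripper_force: 0.0
```

Request:
{"method": "move_arm", "body": {"increments": [{"jaw": -1, "dx": 0, "dy": 0, "dz": 0.001, "twist": 0}, {"jaw": -1, "dx": 0, "dy": 0, "dz": 0, "twist": 0}]}}

```text
t: 22.07
eef_pos: [0.5558, -0.0116, 0.1374]
ee_rot: [-3.141, -0.0, -1.57]
force: [-1.1, 0.9, 3.8]
width: 0.0002
gripper_force: 2.1
```

Request:
{"method": "move_arm", "body": {"increments": [{"jaw": -1, "dx": 0, "dy": 0, "dz": 0.001, "twist": 0}, {"jaw": -1, "dx": 0, "dy": 0, "dz": 0, "twist": 0}]}}

```text
t: 22.23
eef_pos: [0.5558, -0.0117, 0.1373]
ee_rot: [-3.141, -0.0, -1.57]
force: [-5.0, 0.9, 13.8]
width: 0.0005
gripper_force: 6.3
```

Request:
{"method": "move_arm", "body": {"increments": [{"jaw": -1, "dx": 0, "dy": 0, "dz": 0.001, "twist": 0}, {"jaw": -1, "dx": 0, "dy": 0, "dz": 0, "twist": 0}]}}

```text
t: 22.4
eef_pos: [0.5558, -0.0117, 0.1372]
ee_rot: [-3.141, -0.0, -1.57]
force: [-7.0, 2.6, 20.8]
width: 0.0003
gripper_force: 10.5
```

Contact is rigid at 20 N with the fingertips at z 0.0713, which is exactly the closed pad height, so the catch holds. I'll retract and check.

Request:
{"method": "move_arm", "body": {"increments": [{"jaw": -1, "dx": 0, "dy": 0, "dz": -0.003, "twist": 0}, {"jaw": -1, "dx": 0, "dy": 0, "dz": -0.01, "twist": 0}, {"jaw": -1, "dx": 0, "dy": 0, "dz": -0.03, "twist": 0}, {"jaw": -1, "dx": 0, "dy": 0, "dz": -0.035, "twist": 0}, {"jaw": -1, "dx": 0, "dy": 0, "dz": -0.035, "twist": 0}, {"jaw": -1, "dx": 0, "dy": 0, "dz": -0.035, "twist": 0}, {"jaw": -1, "dx": 0.03, "dy": 0, "dz": 0, "twist": 0}, {"jaw": -1, "dx": 0.035, "dy": 0, "dz": 0, "twist": 0}, {"jaw": -1, "dx": 0.035, "dy": 0, "dz": 0, "twist": 0}, {"jaw": -1, "dx": 0.02, "dy": 0, "dz": 0, "twist": 0}, {"jaw": -1, "dx": 0, "dy": 0, "dz": 0, "twist": 0}, {"jaw": -1, "dx": 0, "dy": 0, "dz": 0, "twist": 0}]}}

```text
t: 23.4
eef_pos: [0.5555, -0.1328, 0.2832]
ee_rot: [3.141, 0.0, -1.573]
force: [-0.4, 1.6, 0.3]
width: 0.0003
gripper_force: 0.0
```

Run:
```python
from h import *
s=arm.get_state();print(s["t"],s["eef_pos"],s["force"])
for c in ["side","top"]:
  for k in range(2):
    arm.grab_frame(c)
    for n in ["rail_pad","yellow_stick_centre","channel_nose"]:
      print(c,n,[(np.round(d["position"],4).tolist(),round(d["score"],2)) for d in arm.pinpoint(c,n)[:1]])
```

```text
23.4 [ 0.5555 -0.1328  0.2832] [-0.4163  1.5975  0.3418]
side rail_pad [([0.5548, -0.0125, 0.0733], 0.85)]
side yellow_stick_centre [([0.5558, 0.0334, 0.0428], 0.6)]
side channel_nose [([0.5522, -0.0072, 0.0221], 0.92)]
side rail_pad [([0.5545, -0.0124, 0.0739], 0.78)]
side yellow_stick_centre [([0.5543, 0.0297, 0.0431], 0.39)]
side channel_nose [([0.5504, -0.0039, 0.0216], 0.96)]
top rail_pad []
top yellow_stick_centre []
top channel_nose []
top rail_pad []
top yellow_stick_centre []
top channel_nose []
```

The pad reads z≈0.073, which is closed. The stick is at (0.555, 0.032, 0.043), on the stop. Handing in.

```bash
python3 -c "
from station import arm
print(arm.job_done())"
```

```text
the job is handed in; nothing more can be done
None
```

I handed the job in at about 23 s: the yellow stick is in the channel resting on the front stop and the rail is closed. I never felt the catch click, so I take it as latched because the pad stood rigid at 20 N at its closed height; the hand-in returned no verdict.

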